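# Put the slicer cassettes back into their sloping case

### The job

Put the two white vegetable-slicer cassettes lying on the worktop back into the sloping wooden storage case: press each one squarely into the cutout of its own shape until it is fully home on the floor of the cutout, its plate flush with the face of the insert. Let go of them and leave the other things where they stand.

Things in the scene. Friction and masses are not known exactly. Their poses are not given: they have to be found in the camera images.
- case: Low wooden storage case, lid off, fixed, 127 mm deep (x), 164 mm wide (y; 176 over the rim). It carries a grey insert sloping 25 degrees: face low towards the robot (front edge about 26 mm high), high at the back (about 86 mm). Origin: middle of the underside; x level from low front to high back, y left, z up.
- insert: The grey insert, 140 mm up the slope (x) by 164 mm (y), 14 mm thick: both cutouts go right through to the wooden floor. Origin: centre of its underside; z square out of the face, leaning 25 degrees to the front. In each cutout two spring leaves face each other across y beside the rib: a cassette laid in stops 5 to 8 mm proud; press it along -z, 6 to 12 N at most, to the floor; friction then holds it.
- cutout_t (a point): T-shaped cutout, right half of the insert, 14 mm deep. Point on its floor where the cassette's origin lies when home; axes as the seated cassette's: x up the slope, y left across it, z square out of the face. Outline of its cassette with 1.5 mm clearance all round.
- cutout_l (a point): L-shaped cutout, left half of the insert, 14 mm deep. Point on its floor where the cassette's origin lies when home; axes as the seated cassette's: x up the slope, y left across it, z square out of the face. Outline of its cassette with 1.5 mm clearance all round.
- cassette_t: T-shaped slicer cassette: wide head x -34..16, y -28..28 mm; narrow tail x 16..60, y -13..13 mm. White plate 14 mm thick, lowest 4 mm tapered in by 2 mm. Grip rib on top: 56 mm long (x), 12 mm thick (y), 14 to 40 mm above the underside, centred over the origin. Origin: on the underside; z up. 90 g, starts flat on the worktop.
- cassette_l: L-shaped slicer cassette: bar x -50..50, y -15..15 mm; lug on its left side, x -44..-14, y 15..33 mm. White plate 14 mm thick, lowest 4 mm tapered in by 2 mm. Grip rib on top: 56 mm long (x), 12 mm thick (y), 14 to 40 mm above the underside, centred over the origin. Origin: on the underside; z up. 90 g, starts flat on the worktop.
- lemon: Bystander: yellow lemon, 83x58x58 mm. Origin: centre of its underside.
- garlic: Bystander: garlic bulb, 60x57x58 mm. Origin: centre of its underside.
- match_box: Bystander: flat match box, 62x45x16 mm. Origin: centre of its underside.
- spice_jar: Bystander: small round spice jar with a dark cap, 41 mm across, 105 mm tall. Origin: centre of its underside.
- jam_jar: Bystander: jam jar, 66 mm across, 90 mm tall. Origin: centre of its underside.
- mug: Bystander: cream mug, 78 mm across, 101 mm tall. Origin: centre of its underside.
There are look-alikes about, which are no part of the job. Leave any purple look-alike of the cassette_t alone.

How it is judged (in metres and radians):
At the end, for the whole second after the job is handed in: Each cassette lies in the cutout of its own shape: its origin within 4 mm along and across the slope and within 2.5 mm in depth of the cutout's point, its face parallel to the insert's within 0.06 rad and turned right within 0.08 rad, at rest (x of cassette_t in the frame of cutout_t between -0.004 and 0.004 m and y of cassette_t in the frame of cutout_t between -0.004 and 0.004 m and z of cassette_t in the frame of cutout_t between -0.0025 and 0.0025 m and angle between the z axis of cassette_t and the z axis of cutout_t, either way round below 0.06 rad and angle between the x axis of cassette_t and the x axis of cutout_t, either way round below 0.08 rad and linear speed of each of cassette_t, cassette_l below 0.01 m/s and x of cassette_l in the frame of cutout_l between -0.004 and 0.004 m and y of cassette_l in the frame of cutout_l between -0.004 and 0.004 m and z of cassette_l in the frame of cutout_l between -0.0025 and 0.0025 m and angle between the z axis of cassette_l and the z axis of cutout_l, either way round below 0.06 rad and angle between the x axis of cassette_l and the x axis of cutout_l, either way round below 0.08 rad); the robot touches nothing.
It fails at once if one of the listed bystanders is moved more than 40 mm (distance of any of lemon, garlic, match_box, spice_jar, jam_jar, mug from where it was at the start of the episode above 0.04 m).
It also fails if it takes over 56 s, if anything falls off the work surface, if the arm or the gripper's body presses on something with over 40 N, if the wrist force passes 120 N, or if a joint passes its speed limit or range.

### The arm

A 6-joint arm with a two-finger parallel gripper is mounted at the origin on a cart in front of the work surface, level with it; the furniture and walls round the work are solid. World frame = base frame: x ahead of the robot, y to its left, z up, the work surface at z = 0. Lengths are in mm, angles in rad, forces in N, time in s.
With the tool pointing down it reaches from about 350 to 775 mm from the base axis. Payload 7.3 kg.
Tool frame: the origin (TCP) lies midway between the tips of the shut fingers; the grasp point (between the pads) lies 19 mm behind it; z points along the fingers, y is the direction in which the jaws open and shut (so a half turn about z gives the same grasp; the last joint's range is limited). The gripper opens to 92 mm and grips with 3 to 60 N. Pads are 19 mm wide; open, the fingers measure 130 mm over their backs; the gripper's body (75 mm by 190 mm) begins 47 mm behind the grasp point.
Start: joints at [-1.266, 0.342, 1.524, -0, 1.275, -0.146], TCP at [228.759, -472.561, 226.741] pointing down, gripper open.
Joint ranges: [-2.53, 2.53], [-0.77, 2.02], [0.04, 2.7], [-1, 4.14], [0.28, 2.66], [-3.11, 3.11]. Speed limits (rad/s): [2.57, 2.57, 3.14, 3.14, 3.14, 3.14].

### API

Orientations are given as [roll, pitch, yaw] about the fixed x, y, z axes, in that order (R = Rz(yaw) Ry(pitch) Rx(roll)).
In Python, from plant import sensors, imaging, ticket gives the robot as it stands. The module is installed in compiled form; this text tells all that it offers.
- The arm moves only by the tool arm_command, never from a script. Its argument "increments" is one flat list of numbers, 5 for each row, row after row: the closure, from 0 (fully open) to 1 (shut), then the shift along the tool's x, y, z in mm, then the turn about the tool's z in degrees. In form: [hand, dx, dy, dz, spin, hand, dx, dy, dz, spin, ...]. A call has 1 to 20 rows; each row is the pose to reach, as a shift and turn from the pose commanded when the call began, along the tool's axes at that moment; what a row does not reach only later rows make up. A row lasts 1/8 s, in which the tool goes at most 62.5 mm and 10.7 degrees, less where a joint would pass 70% of its speed; a pose out of reach is approached as far as the arm can. A call with a gripper value outside its range is refused whole. The fingers move at their own pace and stop on an object; the grip force is fixed at half the most. Time passes only in rows, so rows that repeat a pose let the fingers close. It gives the time, the measured TCP pose, the force and the opening at its end, in the units of the state.
- sensors.get_obs(): the state, without advancing time (a new reading comes with each control period).
- imaging.capture(name): name is "scene" or "side" or "wrist"; returns the picture (400x640x3 uint8, blue, green, red); there is no depth.
- imaging.calibration(name): a dict with "fx", "fy", "cx", "cy" (pixels), "world_to_cam" (4x4, takes a point from world to camera coordinates); the wrist camera has in their place "hand_eye" (4x4, takes a point from camera to tool coordinates, whose origin is the TCP and whose axes are the flange's). Camera axes: x right, y down, z forward; pixel columns grow to the right and rows downward; lengths in mm; the calibration is good to about 2 mm. A picture is of the moment at which its call begins: read the wrist's pose just before it. calibration takes no time and is no camera call.
- ticket.close_job(): hands the job in, once; it reports no verdict.
The state is a dict: "time": time; "joint_positions": joint angles; "dq": joint speeds; "tau": joint torques, N m; "tool_pos": TCP position; "tcp_rot": TCP orientation; "contact_force": force on the tool from outside, world axes, zero at the start; "moment": the same for the moment, N m; "grip_width": finger opening in mm.
Only numpy, scipy, OpenCV 4.12 (cv2) and the standard library are available. Lean on these libraries where they do the work, as an engineer would, in place of code of your own. Each camera call takes 0.05 s, during which the arm holds its last target. There are 200 camera calls.

## Working session

There is one attempt and no reset: what is moved stays moved. The work goes in short steps, Python scripts to look and compute and a tool call to move; the robot and the scene stay as the last step left them, time stands still between calls to the robot, and variables do not carry over. Pictures are saved under pics/ and viewed, about 8 in all and at most 12, crops included, and the job is handed in when it is done.

Besides the shell and the picture viewer there is one more tool, called after ">>>" by a JSON object that holds its "fn" and its "kwargs", one argument or row to a line. arm_command: Moves the arm, as the interface text tells. Its arguments: {"type":"object","properties":{"increments":{"type":"array","items":{"type":"number"}}},"required":["increments"]}

```bash
mkdir -p pics; cat > h.py <<'E'
from plant import sensors, imaging, ticket
import numpy as np, cv2
from scipy.spatial.transform import Rotation as R
def pose():
    o=sensors.get_obs(); return np.array(o["tool_pos"]), R.from_euler('xyz',o["tcp_rot"]).as_matrix(), o
def cam(n):
    c=imaging.calibration(n)
    if "world_to_cam" in c:
        M=np.linalg.inv(np.array(c["world_to_cam"]))
    else:
        p,r,o=pose(); T=np.eye(4);T[:3,:3]=r;T[:3,3]=p; M=T@np.array(c["hand_eye"])
    return c,M
def rays(c,M,uv):
    uv=np.atleast_2d(uv).astype(float)
    d=np.c_[(uv[:,0]-c["cx"])/c["fx"],(uv[:,1]-c["cy"])/c["fy"],np.ones(len(uv))]@M[:3,:3].T
    return M[:3,3],d
def onz(c,M,uv,z):
    o,d=rays(c,M,uv); return o+d*((z-o[2])/d[:,2])[:,None]
def proj(c,M,P):
    q=(np.atleast_2d(P)-M[:3,3])@M[:3,:3]
    return np.c_[q[:,0]/q[:,2]*c["fx"]+c["cx"],q[:,1]/q[:,2]*c["fy"]+c["cy"]]
E
python3 - <<'E'
from h import *
print(sensors.get_obs())
for n in("scene","side","wrist"):
    c,M=cam(n); im=imaging.capture(n); cv2.imwrite(f"pics/{n}0.png",im); print(n,c["fx"],c["fy"],c["cx"],c["cy"],M.round(3).tolist())
E
```

```text
{'time': 0.0, 'joint_positions': array([-1.26600442e+00,  3.42766666e-01,  1.52499017e+00, -1.55574153e-06,
        1.27540006e+00, -1.46001140e-01]), 'dq': array([-0.00028685,  0.00029001,  0.00042475, -0.00117574,  0.00147102,
        0.0014052 ]), 'tau': array([-7.73945703e-04, -4.31248283e+01, -2.44222176e+01,  7.17244414e-02,
        5.59718348e-02, -1.39545264e-04]), 'tool_pos': array([ 228.63087577, -472.16305617,  226.03152471]), 'tcp_rot': array([-3.14004483e+00, -2.26099636e-04,  4.50793323e-01]), 'contact_force': array([0.3235642 , 1.0184862 , 0.26053533]), 'moment': array([-0.00798525,  0.00217274,  0.00220284]), 'grip_width': 91.30488841978135}
scene 442.35976842469483 442.35976842469483 314.21983553785844 208.93825448836472 [[-0.549, -0.412, 0.727, -369.42], [-0.836, 0.279, -0.473, 791.981], [-0.008, -0.867, -0.497, 653.873], [0.0, 0.0, 0.0, 1.0]]
side 410.09202219074325 410.09202219074325 324.63516775097736 198.65260649364456 [[-0.693, -0.508, 0.511, 3.536], [-0.721, 0.5, -0.48, 701.56], [-0.012, -0.701, -0.713, 717.689], [0.0, 0.0, 0.0, 1.0]]
wrist 319.4665336182724 319.4665336182724 316.9866391533903 197.92021473628995 [[0.435, -0.867, -0.243, 293.465], [-0.9, -0.42, -0.115, -440.631], [-0.002, 0.268, -0.963, 384.658], [0.0, 0.0, 0.0, 1.0]]
```

View pics/scene0.png

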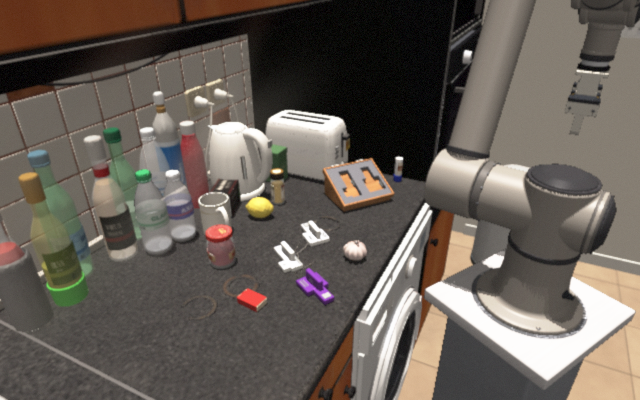

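View pics/side0.png

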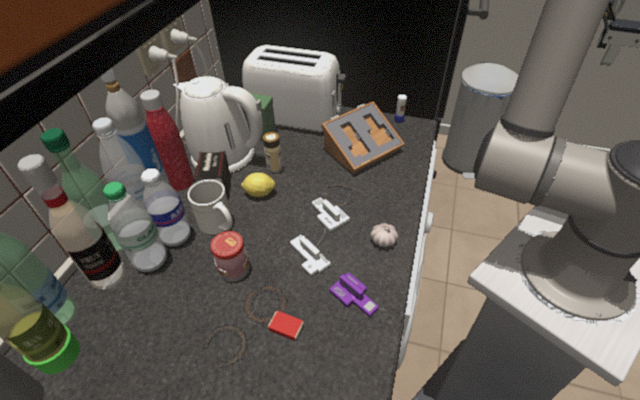

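```bash
python3 - <<'E'
from h import *
c,M=cam("side")
pts=dict(a=(330,215),b=(312,257),purple=(355,296),case=(363,145),garlic=(384,240),lemon=(258,188),jar=(228,275),mug=(210,228),spice=(273,165),match=(286,326),c1=(324,140),c2=(361,170),c3=(404,150),c4=(375,104),toaster=(330,125))
for k,v in pts.items(): print(k,onz(c,M,v,15 if k in'ab' else 0).round())
im=cv2.imread("pics/side0.png")
a=cv2.resize(im[90:280,270:430],None,fx=4,fy=4,interpolation=cv2.INTER_CUBIC)[:600]
a=cv2.resize(im[95:285,280:420],(560,760),interpolation=cv2.INTER_CUBIC)
cv2.imwrite("pics/crop0.png",cv2.resize(im[95:285,270:430],(505,600),interpolation=cv2.INTER_CUBIC))
E
```

```text
a [[460. 257.  15.]]
b [[401. 367.  15.]]
purple [[280. 364.   0.]]
case [[594.  -5.   0.]]
garlic [[332. 214.   0.]]
lemon [[663. 313.   0.]]
jar [[498. 517.   0.]]
mug [[635. 473.   0.]]
spice [[705. 230.   0.]]
match [[326. 504.   0.]]
c1 [[688.  57.   0.]]
c2 [[527.  77.   0.]]
c3 [[500. -69.   0.]]
c4 [[ 709. -186.    0.]]
toaster [[728.  -6.   0.]]
```

View pics/crop0.png

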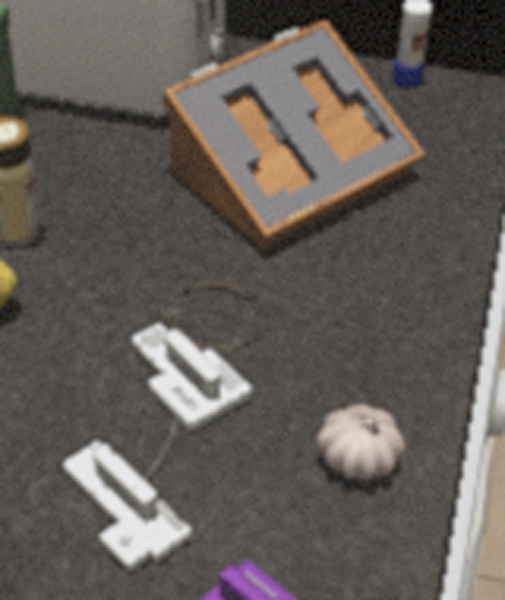

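T is at about (460,257) with L at (401,367), and the purple look-alike is beside L. The case is at about (600,-5). I'll move over the case for a wrist view.

>>> {"fn": "arm_command", "kwargs": {
  "increments": [0,481,-280,0,36,0,481,-280,0,36,0,481,-280,0,36,0,481,-280,0,36,0,481,-280,0,36,0,481,-280,0,36,0,481,-280,0,36,0,481,-280,0,36,0,481,-280,0,36,0,481,-280,0,36,0,481,-280,0,36,0,481,-280,0,36,0,481,-280,0,36]
}}

```text
time: 1.78
tool_pos: [539.3, -12.3, 226.9]
tcp_rot: [3.141, -0.0, -0.18]
contact_force: [0.2, 0.5, -0.3]
grip_width: 91.4
```

```bash
python3 - <<'E'
from h import *
c,M=cam("wrist"); im=imaging.capture("wrist"); cv2.imwrite("pics/w1.png",im); np.save("w1.npy",M)
p,r,o=pose(); print(o["time"],p,o["tcp_rot"],o["joint_positions"],o["dq"].max())
E
```

```text
1.825 [539.3755692  -12.13490852 226.929493  ] [ 3.14137667e+00 -2.67945481e-04 -1.79402893e-01] [-1.64450317e-01  3.68340338e-01  1.48399953e+00 -2.29001438e-04
  1.28898810e+00  1.58581259e+00] 0.003691760090146217
```

View pics/w1.png

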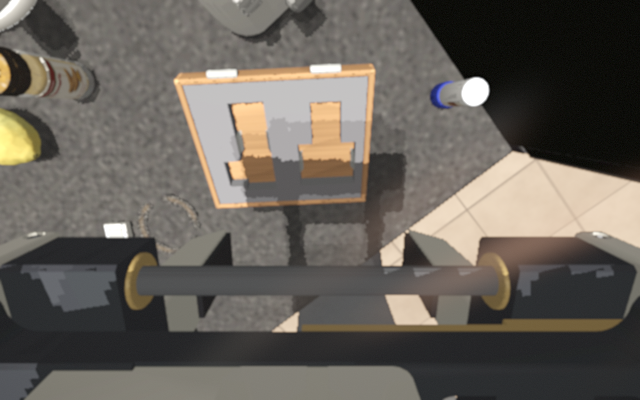

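```bash
python3 - <<'E'
from h import *
im=cv2.imread("pics/w1.png")[60:215,172:387]
a=cv2.resize(im,None,fx=3.7,fy=3.7,interpolation=cv2.INTER_CUBIC)
a=cv2.convertScaleAbs(255*(a/255.)**0.6)
cv2.imwrite("pics/w1c.png",a)
E
```

```text
(no output)
```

View pics/w1c.png

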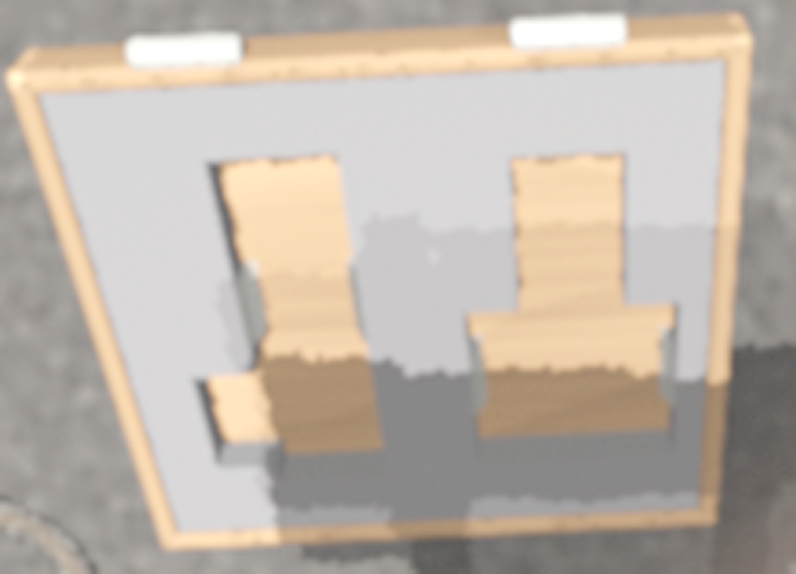

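```bash
cat > case.py <<'E'
from h import *
from scipy.optimize import least_squares
c=imaging.calibration("wrist"); M=np.load("w1.npy")
px=lambda a: np.array(a,float)/3.7+[172,60]-[0.36,0.36]
s,co=np.sin(np.radians(25)),np.cos(np.radians(25))
def frame(x,y,yaw,zc):   # origin = centre of insert face
    Rm=R.from_euler('z',yaw).as_matrix()@np.c_[[co,0,s],[0,1,0],[-s,0,co]]
    return Rm,np.array([x,y,zc])
g=px([(40,95),(725,60),(702,508),(180,530)]); G=np.array([(70,82,0),(70,-82,0),(-70,-82,0),(-70,82,0)],float)
def res(q):
    Rm,t=frame(*q[:3],q[3]); return (proj(c,M,G@Rm.T+t)-g).ravel()
f3=least_squares(lambda q:res([*q,56]),[600,0,-.18]); f4=least_squares(res,[600,0,-.18,56])
print(f3.x,f3.fun.round(1)); print(f4.x,f4.fun.round(1))
Rm,t=frame(*f3.x,56)
def onface(uv):
    o,d=rays(c,M,uv); k=((t-o)@Rm[:,2])/(d@Rm[:,2]); return ((o+d*k[:,None])-t)@Rm
L=onface(px([(210,163),(338,157),(197,380),(218,465)])); T=onface(px([(512,157),(625,154),(466,316),(677,303)]))
Ln=np.array([(51.5,16.5),(51.5,-16.5),(-12.5,34.5),(-45.5,34.5)]);Tn=np.array([(61.5,14.5),(61.5,-14.5),(17.5,29.5),(17.5,-29.5)])
print(onface(g).round(1)); print((L[:,:2]-Ln).round(1)); print((T[:,:2]-Tn).round(1))
E
python3 case.py
```

```text
[ 5.77549248e+02  1.58904205e+01 -1.31779192e-01] [ 0.3 -0.   0.1 -0.1 -0.8 -0.2  0.3  0.3]
[ 5.77548794e+02  1.58313003e+01 -1.31789982e-01  5.65404227e+01] [ 0.1 -0.1  0.3 -0.2 -0.7 -0.1  0.2  0.5]
[[ 70.   82.2   0. ]
 [ 69.9 -81.9  -0. ]
 [-70.4 -82.9   0. ]
 [-69.4  82.2  -0. ]]
[[-0.6 29.1]
 [-0.8 30. ]
 [-0.9 29.3]
 [ 1.2 30.1]]
[[-13.1 -44.4]
 [-13.8 -43.7]
 [-14.2 -44.1]
 [-13.3 -43.1]]
```

>>> {"fn": "arm_command", "kwargs": {
  "increments": [0,-130,-230,0,0,0,-130,-230,0,0,0,-130,-230,0,0,0,-130,-230,0,0,0,-130,-230,0,0,0,-130,-230,0,0,0,-130,-230,0,0]
}}

```text
time: 2.7
tool_pos: [453.1, 236.9, 226.7]
tcp_rot: [3.141, -0.0, -0.179]
contact_force: [0.1, -0.2, 0.0]
grip_width: 91.7
```

```bash
python3 - <<'E'
from h import *
c,M=cam("wrist"); im=imaging.capture("wrist"); cv2.imwrite("pics/w2.png",im); np.save("w2.npy",M)
p,r,o=pose(); print(o["time"],p,o["tcp_rot"],o["joint_positions"])
E
```

```text
2.75 [453.13034107 236.77580543 226.62345835] [ 3.14109118e+00 -1.23003159e-04 -1.79905411e-01] [ 3.31828860e-01  3.17109386e-01  1.56101974e+00 -5.21901357e-04
  1.26360189e+00  2.08268848e+00]
```

View pics/w2.png

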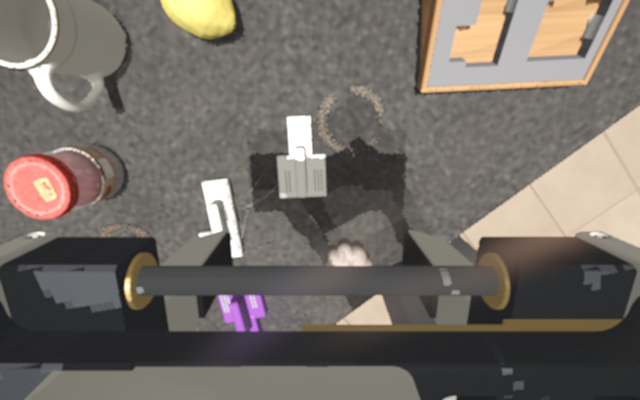

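```bash
python3 - <<'E'
from h import *
im=cv2.imread("pics/w2.png")[105:265,185:345]
a=cv2.resize(im,None,fx=3.7,fy=3.7,interpolation=cv2.INTER_CUBIC)
a=cv2.convertScaleAbs(255*(a/255.)**0.8)
cv2.imwrite("pics/w2c.png",a)
E
```

```text
(no output)
```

View pics/w2c.png

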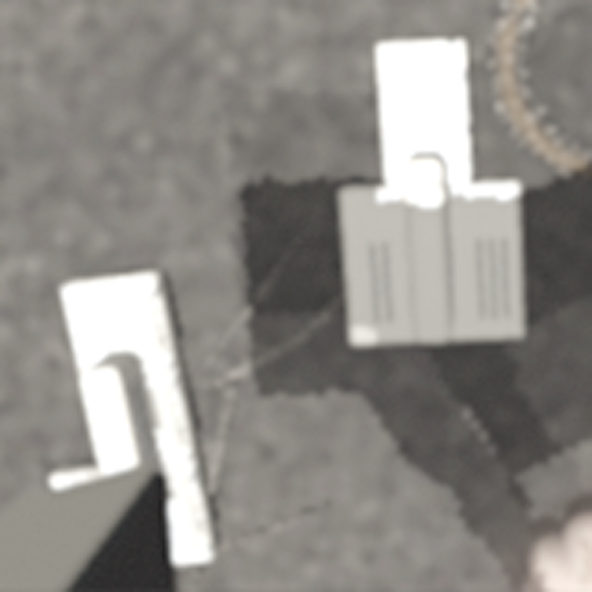

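```bash
cat > cas.py <<'E'
from h import *
c=imaging.calibration("wrist"); M=np.load("w2.npy")
def fit(P,W):  # rigid 2D: W = Rot P + t
    Pm,Wm=P.mean(0),W.mean(0); a=(P-Pm)@[1,1j]; b=(W-Wm)@[1,1j]; th=np.angle(np.vdot(a,b))
    k=np.array([[np.cos(th),-np.sin(th)],[np.sin(th),np.cos(th)]]); t=Wm-k@Pm
    return t,th,(W-P@k.T-t)
px=lambda a: np.array(a,float)/3.7+[185,105]-[0.36,0.36]
T=onz(c,M,px([(376,42),(466,39),(522,183),(338,188),(525,340),(350,347)]),14)[:,:2]
t,th,r=fit(np.array([(60,13),(60,-13),(16,-28),(16,28),(-34,-28),(-34,28)],float),T); print("T",t,th,r.round(1).tolist())
L=onz(c,M,px([(62,288),(158,271),(213,558),(48,475)]),14)[:,:2]
t,th,r=fit(np.array([(50,15),(50,-15),(-50,-15),(-14,33)],float),L); print("L",t,th,r.round(1).tolist())
E
python3 cas.py
```

```text
T [460.35721894 254.546869  ] -0.14147474054849138 [[0.8, 0.8], [0.5, -0.6], [-0.0, -1.2], [0.9, 0.6], [-1.1, -0.4], [-1.1, 0.7]]
L [415.52299688 362.27914405] -0.062308450408133674 [[-0.9, 0.7], [0.8, -1.2], [-0.3, -0.5], [0.4, 1.0]]
```

>>> {"fn": "arm_command", "kwargs": {
  "increments": [0,4,-18.7,50,-2.2,0,4,-18.7,100,-2.2,0,4,-18.7,150,-2.2,0,4,-18.7,180,-2.2,0,4,-18.7,200,-2.2,0,4,-18.7,206.5,-2.2,0,4,-18.7,206.5,-2.2,1,4,-18.7,206.5,-2.2,1,4,-18.7,206.5,-2.2,1,4,-18.7,206.5,-2.2,1,4,-18.7,206.5,-2.2,1,4,-18.7,206.5,-2.2,1,4,-18.7,206.5,-2.2]
}}

```text
time: 4.38
tool_pos: [459.6, 256.1, 20.2]
tcp_rot: [3.141, 0.0, -0.139]
contact_force: [0.6, -0.6, 0.1]
grip_width: 36.2
```

>>> {"fn": "arm_command", "kwargs": {
  "increments": [1,0,0,0,0,1,0,0,0,0,1,0,0,0,0,1,0,0,0,0,1,0,0,0,0]
}}

```text
time: 5.0
tool_pos: [459.6, 256.0, 20.2]
tcp_rot: [3.141, 0.0, -0.139]
contact_force: [0.7, 0.5, -0.2]
grip_width: 11.7
```

>>> {"fn": "arm_command", "kwargs": {
  "increments": [1,0,0,-30,0,1,0,0,-80,0,1,0,0,-130,-0.4,1,28,50,-130,-0.4,1,55,100,-130,-0.4,1,83,150,-130,-0.4,1,111,200,-130,-0.4,1,127.6,229.5,-130,-0.4,1,127.6,229.5,-130,-0.4,1,127.6,229.5,-100,-0.4,1,127.6,229.5,-80,-0.4,1,127.6,229.5,-80,-0.4]
}}

```text
time: 6.5
tool_pos: [552.6, 12.2, 98.8]
tcp_rot: [-3.141, 0.004, -0.131]
contact_force: [-0.2, 0.4, -0.5]
grip_width: 11.6
```

```bash
python3 - <<'E'
from h import *
p,r,o=pose(); print(o["time"],p,o["tcp_rot"],o["grip_width"])
ims=[]
for n in("side","scene"):
    im=imaging.capture(n); c,M=cam(n); u,v=proj(c,M,p)[0].astype(int); print(n,u,v)
    ims.append(cv2.resize(im[v-75:v+75,u-70:u+55+0],None,fx=3.1,fy=3.1,interpolation=cv2.INTER_CUBIC))
cv2.imwrite("pics/s3.png",np.hstack(ims))
E
```

```text
6.5 [552.59663462  12.24926909  98.80738548] [-3.14146626  0.00402045 -0.13121561] 11.592977707521534
side 372 124
scene 364 170
```

View pics/s3.png

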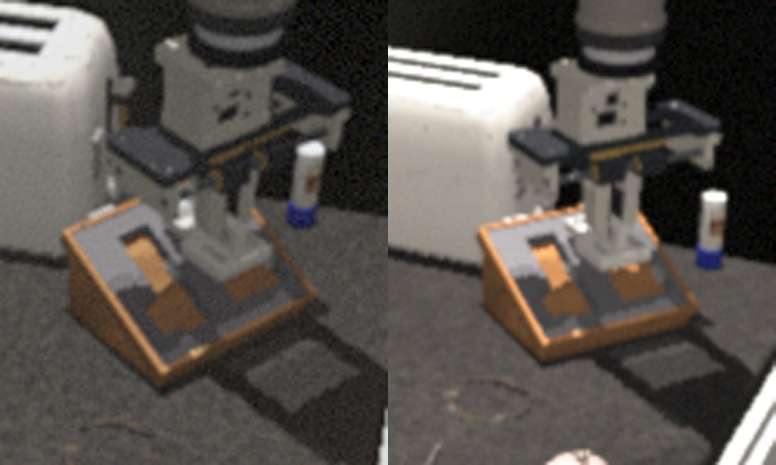

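Held flat over the web between the cutouts. Next I press down gently to pivot it in the grip.

>>> {"fn": "arm_command", "kwargs": {
  "increments": [1,0,0,4,0,1,0,0,8,0,1,0,0,12,0,1,0,0,16,0,1,0,0,16,0]
}}

```text
time: 7.22
tool_pos: [552.1, 11.5, 84.1]
tcp_rot: [3.142, 0.004, -0.132]
contact_force: [-7.1, 0.0, 4.7]
grip_width: 11.9
```

>>> {"fn": "arm_command", "kwargs": {
  "increments": [1,0,0,4,0,1,0,0,8,0,1,0,0,12,0,1,0,0,14,0,1,0,0,14,0]
}}

```text
time: 7.85
tool_pos: [551.5, 11.6, 69.8]
tcp_rot: [3.142, 0.006, -0.132]
contact_force: [-7.1, 0.5, 3.7]
grip_width: 11.9
```

```bash
python3 - <<'E'
from h import *
p,r,o=pose(); print(o["time"],p,o["tcp_rot"],o["grip_width"],o["contact_force"],o["moment"])
ims=[]
for n in("side","scene"):
    im=imaging.capture(n); cv2.imwrite(f"pics/{n}4.png",im); c,M=cam(n); u,v=proj(c,M,p)[0].astype(int); print(n,u,v)
    ims.append(cv2.resize(im[v-55:v+55,u-60:u+60],None,fx=3.3,fy=3.3,interpolation=cv2.INTER_CUBIC))
cv2.imwrite("pics/s4.png",np.hstack(ims))
E
```

```text
7.85 [551.53675379  11.59402353  69.80282081] [ 3.14155342  0.00563723 -0.13199612] 11.887252465788517 [-7.09444734  0.54314737  3.73491121] [0.13891267 1.01509413 0.04094307]
side 372 133
scene 364 178
```

View pics/s4.png

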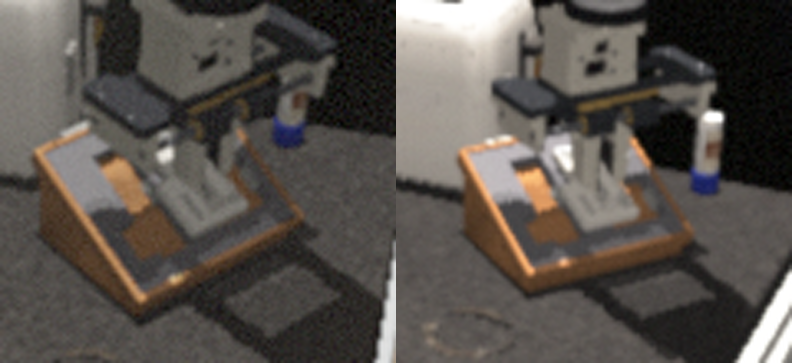

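>>> {"fn": "arm_command", "kwargs": {
  "increments": [1,0,0,1,0,1,0,0,2,0,1,0,0,2,0]
}}

```text
time: 8.32
tool_pos: [552.1, 11.5, 68.2]
tcp_rot: [3.142, 0.004, -0.132]
contact_force: [-7.7, 1.5, 6.0]
grip_width: 11.6
```

>>> {"fn": "arm_command", "kwargs": {
  "increments": [1,0,0,1,0,1,0,0,2,0,1,0,0,2,0]
}}

```text
time: 8.7
tool_pos: [552.1, 11.5, 66.2]
tcp_rot: [3.142, 0.004, -0.132]
contact_force: [-7.7, 1.6, 4.2]
grip_width: 11.6
```

```bash
python3 - <<'E'
from h import *
ims=[]
for n in("side","scene"):
    a=np.mean([imaging.capture(n).astype(float) for _ in range(3)],0).astype(np.uint8); cv2.imwrite(f"pics/{n}5.png",a)
    c,M=cam(n); p,_,o=pose(); u,v=proj(c,M,p)[0].astype(int); print(n,"crop origin",u-32,v-25)
    ims.append(cv2.convertScaleAbs(255*(cv2.resize(a[v-25:v+45,u-32:u+32],None,fx=6,fy=6,interpolation=cv2.INTER_CUBIC)/255.)**.7))
cv2.imwrite("pics/s5.png",np.hstack(ims)); print(o["contact_force"])
E
```

```text
side crop origin 340 109
scene crop origin 332 154
[-8.28981177  1.26916429  5.51970581]
```

View pics/s5.png

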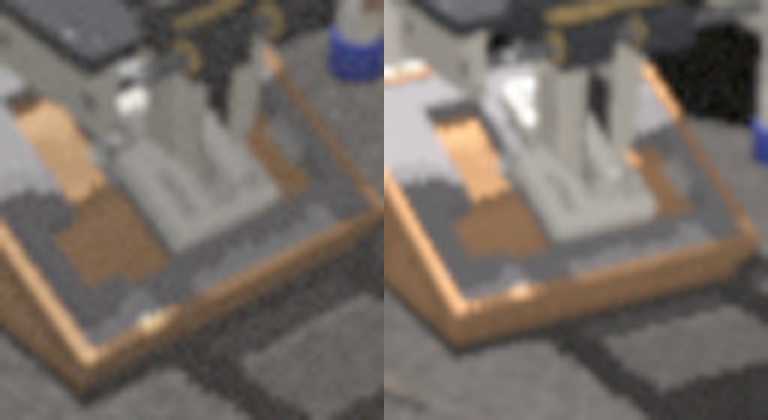

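```bash
cat > tri.py <<'E'
from case import *
def tri(a,b):
    A=[];B=[]
    for n,uv in(("side",a),("scene",b)):
        cc,MM=cam(n); o,d=rays(cc,MM,uv); d=d[0]/np.linalg.norm(d[0]); Q=np.eye(3)-np.outer(d,d); A.append(Q);B.append(Q@o)
    X=np.linalg.lstsq(np.vstack(A),np.hstack(B),rcond=None)[0]
    return X,[np.linalg.norm(A[i]@X-B[i]).round(1) for i in(0,1)]
E
python3 - <<'E'
from tri import *
so,co_=np.array([340,109]),np.array([332,154]); h=.42
for nm,a,b in(("fl",(172,240),(560-384,232)),("fr",(280,188),(655-384,207)),("bl",(116,157),(507-384,160)),
   ("case front-left top",(88,358),(462-384,303)),("case front right",(380,205),(755-384,237))):
    X,e=tri(np.array(a)/6+so-h,np.array(b)/6+co_-h); print(nm,X.round(1),e,"face coords",((X-t)@Rm).round(1))
E
```

```text
[ 5.77549248e+02  1.58904205e+01 -1.31779192e-01] [ 0.3 -0.   0.1 -0.1 -0.8 -0.2  0.3  0.3]
[ 5.77548794e+02  1.58313003e+01 -1.31789982e-01  5.65404227e+01] [ 0.1 -0.1  0.3 -0.2 -0.7 -0.1  0.2  0.5]
[[ 70.   82.2   0. ]
 [ 69.9 -81.9  -0. ]
 [-70.4 -82.9   0. ]
 [-69.4  82.2  -0. ]]
[[-0.6 29.1]
 [-0.8 30. ]
 [-0.9 29.3]
 [ 1.2 30.1]]
[[-13.1 -44.4]
 [-13.8 -43.7]
 [-14.2 -44.1]
 [-13.3 -43.1]]
fl [550.6  24.8  28.7] [np.float64(0.2), np.float64(0.2)] face coords [-36.9   5.3 -13. ]
fr [534.3 -25.8  37. ] [np.float64(2.3), np.float64(2.3)] face coords [-42.  -47.   -1.4]
bl [580.2  34.5  61.5] [np.float64(2.4), np.float64(2.4)] face coords [ 2.5 18.8  4.9]
case front-left top [526.  104.8  23.8] [np.float64(0.4), np.float64(0.4)] face coords [-70.5  81.4  -2.6]
case front right [511.2 -73.9  14.8] [np.float64(1.2), np.float64(1.2)] face coords [-66.3 -97.8 -14.5]
```

>>> {"fn": "arm_command", "kwargs": {
  "increments": [1,0,0,1,0,1,0,0,2,0,1,0,0,2,0]
}}

```text
time: 9.38
tool_pos: [552.1, 11.5, 65.8]
tcp_rot: [3.141, 0.004, -0.132]
contact_force: [-12.9, 1.3, 19.0]
grip_width: 12.3
```

```bash
python3 -c "
from h import *
o=pose()[2];print(o['contact_force'],o['moment'],o['tool_pos'],o['time'])"
```

```text
[-12.91046775   1.30471424  19.00822696] [ 0.2335397   1.82686433 -0.04750702] [552.08253423  11.48226676  65.82298122] 9.375
```

>>> {"fn": "arm_command", "kwargs": {
  "increments": [1,0,0,1,0,1,0,0,2,0,1,0,0,2,0]
}}

```text
time: 9.75
tool_pos: [552.2, 11.4, 65.7]
tcp_rot: [3.141, 0.002, -0.132]
contact_force: [-17.7, 1.6, 34.2]
grip_width: 11.7
```

```bash
python3 -c "
from h import *
o=pose()[2];print(o['contact_force'],o['moment'],o['tool_pos'],o['time'])"
```

```text
[-17.69712525   1.61552192  34.15363993] [ 0.28026721  2.91064921 -0.05846234] [552.23537397  11.44469142  65.70705638] 9.75
```

>>> {"fn": "arm_command", "kwargs": {
  "increments": [1,0,0,-3,0,1,0,0,-3,0]
}}

```text
time: 10.0
tool_pos: [553.6, 11.2, 66.4]
tcp_rot: [3.142, 0.0, -0.132]
contact_force: [-6.9, 0.6, 13.5]
grip_width: 11.7
```

```bash
python3 - <<'E'
from h import *
c,M=cam("wrist"); im=imaging.capture("wrist"); cv2.imwrite("pics/w6.png",im); np.save("w6.npy",M)
p,r,o=pose(); print(o["time"],p,o["tcp_rot"],o["contact_force"])
a=cv2.resize(im[0:260,140:500],None,fx=2.2,fy=2.2,interpolation=cv2.INTER_CUBIC)
cv2.imwrite("pics/w6c.png",cv2.convertScaleAbs(255*(a/255.)**.7))
E
```

```text
10.05 [553.62410014  11.25827075  66.41090747] [ 3.14158305e+00  5.48824832e-04 -1.32081995e-01] [-6.79135205  0.58270386 13.63647942]
```

View pics/w6c.png

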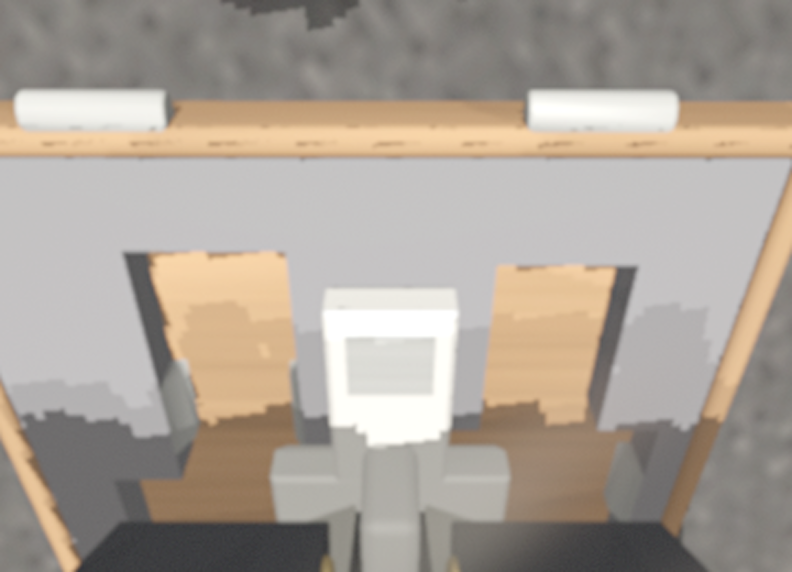

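```bash
cat > w6.py <<'E'
from case import *
M6=np.load("w6.npy"); P=lambda a:np.array(a,float)/2.2+[140,0]-.27
def onn(uv,n,M=M6):
    o,d=rays(c,M,uv); tt=t+n*Rm[:,2]; k=((tt-o)@Rm[:,2])/(d@Rm[:,2]); return ((o+d*k[:,None])-t)@Rm
E
python3 - <<'E' | tail -6
from w6 import *
for n,p in((0,[(325,290),(457,290)]),(14,[(324,310),(458,310)]),(14,[(272,450),(509,450)]),(0,[(497,267),(636,266)]),(0,[(125,253),(285,252)]),(0,[(0,157),(780,157)])):
    print(n,onn(P(p),n).round(1).tolist())
E
```

```text
0 [[42.7, 6.2, 0.0], [42.6, -21.6, 0.0]]
14 [[46.1, 5.2, 14.0], [46.1, -20.5, 14.0]]
14 [[10.0, 19.2, 14.0], [9.9, -34.3, 14.0]]
0 [[47.9, -29.5, -0.0], [48.1, -58.0, 0.0]]
0 [[51.1, 46.3, -0.0], [51.3, 13.8, -0.0]]
0 [[70.3, 64.7, 0.0], [70.1, -79.7, -0.0]]
```

```bash
python3 - <<'E' | tail -2
from w6 import *
for n,p in((0,[(275,448),(507,448)]),(14,[(272,478),(509,478)])):
    print(n,onn(P(p),n).round(1).tolist())
E
```

```text
0 [[-1.8, 21.6, 0.0], [-1.9, -36.9, -0.0]]
14 [[1.2, 20.2, 14.0], [1.2, -35.2, 14.0]]
```

>>> {"fn": "arm_command", "kwargs": {
  "increments": [1,-3,0,-7,0,1,-5.2,0,-14.1,0,1,-5.2,18,-14.1,0,1,-5.2,36.2,-14.1,0,1,-5.2,36.2,-14.1,0,1,-2.7,36.2,-8.6,0,1,-0.2,36.2,-3.2,0,1,-0.2,36.2,-3.2,0,1,-0.2,36.2,-3.2,0]
}}

```text
time: 11.18
tool_pos: [549.2, -24.5, 68.3]
tcp_rot: [3.142, 0.0, -0.132]
contact_force: [0.1, 0.2, -0.8]
grip_width: 11.9
```

```bash
cat > st.py <<'E'
from h import *
p,r,o=pose(); t0=np.array([577.55,15.9,56.]); a=-.1318; s,k=np.sin(np.radians(25)),np.cos(np.radians(25))
Rm=R.from_euler('z',a).as_matrix()@np.c_[[k,0,s],[0,1,0],[-s,0,k]]
print("t",o["time"].__round__(2),"TCP face uvn",((p-t0)@Rm).round(2),"F face",(np.array(o["contact_force"])@Rm).round(1),"yaw",o["tcp_rot"][2].round(4),"w",round(o["grip_width"],1),"M",o["moment"].round(2))
ref=np.array([553.62,11.26,66.41]); print("ref",((ref-t0)@Rm).round(2))
E
python3 st.py
```

```text
t 11.18 TCP face uvn [-15.51 -43.74  20.76] F face [-0.2  0.2 -0.8] yaw -0.1316 w 11.9 M [0.04 0.04 0.03]
ref [-16.55  -7.74  19.2 ]
```

>>> {"fn": "arm_command", "kwargs": {
  "increments": [1,1.5,0,2.6,0,1,2.7,0,5.3,0,1,3.6,0,7.1,0,1,3.6,0,7.1,0]
}}

```text
time: 11.68
tool_pos: [552.7, -25.3, 61.1]
tcp_rot: [3.142, 0.0, -0.132]
contact_force: [-0.7, 0.7, -0.2]
grip_width: 11.9
```

```bash
python3 st.py
```

```text
t 11.68 TCP face uvn [-15.26 -44.07  12.76] F face [-0.8  0.6  0.1] yaw -0.1322 w 11.9 M [0.01 0.07 0.07]
ref [-16.55  -7.74  19.2 ]
```

>>> {"fn": "arm_command", "kwargs": {
  "increments": [1,0.8,0,1.8,0,1,1.7,0,3.6,0,1,2.5,0,5.4,0,1,3.2,0,6.8,0,1,3.6,0,7.7,0,1,3.6,0,7.7,0]
}}

```text
time: 12.42
tool_pos: [556.1, -25.7, 54.4]
tcp_rot: [3.141, 0.0, -0.132]
contact_force: [-4.0, 0.1, 8.4]
grip_width: 11.8
```

```bash
python3 st.py
```

```text
t 12.43 TCP face uvn [-14.99 -44.03   5.27] F face [-0.1 -0.4  9.3] yaw -0.132 w 11.8 M [ 0.14  0.71 -0.04]
ref [-16.55  -7.74  19.2 ]
```

>>> {"fn": "arm_command", "kwargs": {
  "increments": [1,0.4,0,0.9,0,1,0.8,0,1.8,0,1,0.8,0,1.8,0]
}}

```text
time: 12.8
tool_pos: [556.1, -25.7, 54.4]
tcp_rot: [3.141, 0.001, -0.132]
contact_force: [-12.0, 1.3, 24.9]
grip_width: 12.0
```

```bash
python3 st.py
```

```text
t 12.8 TCP face uvn [-15.01 -44.02   5.21] F face [-0.4 -0.2 27.7] yaw -0.1318 w 12.0 M [0.24 1.98 0.03]
ref [-16.55  -7.74  19.2 ]
```

>>> {"fn": "arm_command", "kwargs": {
  "increments": [1,-0.8,0,-1.8,0,0.7,-0.8,0,-1.8,0,0.7,-0.8,0,-1.8,0,0.7,-0.8,0,-1.8,0,0.7,-0.8,0,-1.8,0,0.7,-0.8,0,-20,0,0.7,-0.8,0,-60,0,0.7,-0.8,0,-120,0,0.7,-0.8,0,-172,0,0.7,-0.8,0,-172,0]
}}

```text
time: 14.05
tool_pos: [558.6, -26.1, 228.2]
tcp_rot: [3.141, -0.009, -0.132]
contact_force: [0.1, 0.0, -0.4]
grip_width: 27.2
```

```bash
python3 - <<'E'
from h import *
c,M=cam("wrist"); im=imaging.capture("wrist"); cv2.imwrite("pics/w7.png",im); np.save("w7.npy",M)
p,r,o=pose(); print(o["time"],p,o["tcp_rot"],o["grip_width"])
# L top view from w2-like stored; white mask stats of T region in the case
m=(im.min(2)>185).astype(np.uint8); n,l,s,ce=cv2.connectedComponentsWithStats(m)
for i in range(1,n):
    if s[i,4]>60: print(s[i],ce[i].round())
E
```

```text
14.1 [557.17627662 -25.86292905 225.35559202] [ 3.14130377 -0.00400883 -0.13215663] 27.027195813876958
[  0   0  34  33 444] [16. 14.]
[297   7  12  10  69] [303.  11.]
[229  12  23  22 238] [240.  22.]
[285  16  10  13  76] [289.  23.]
[202  92  30   9 261] [216.  96.]
[303  92  31   9 258] [318.  96.]
[ 180  106  178  111 7133] [257. 139.]
[449 111  27  28 580] [462. 124.]
[453 179  60  42 752] [481. 199.]
[ 462  188   84   69 2661] [506. 221.]
[418 214  38  22 367] [439. 227.]
[580 219  60  20 479] [610. 229.]
[447 227  17   8  78] [456. 232.]
[525 241  44  24 581] [553. 255.]
[496 296  33  35 709] [509. 316.]
[511 296  48  31 926] [536. 307.]
[535 319  18  12 111] [545. 326.]
```

>>> {"fn": "arm_command", "kwargs": {
  "increments": [0.2,-207,-364,0,0,0.2,-207,-364,0,0,0.2,-207,-364,0,0,0.2,-207,-364,0,0,0.2,-207,-364,0,0,0.2,-207,-364,0,0,0.2,-207,-364,0,0,0.2,-207,-364,0,0,0.2,-207,-364,0,0,0.2,-207,-364,0,0]
}}

```text
time: 15.35
tool_pos: [399.5, 361.2, 223.1]
tcp_rot: [3.14, 0.001, -0.134]
contact_force: [0.6, -0.7, 0.3]
grip_width: 74.0
```

```bash
python3 - <<'E'
from h import *
c,M=cam("wrist"); im=imaging.capture("wrist"); cv2.imwrite("pics/w8.png",im); np.save("w8.npy",M)
p,r,o=pose(); print(o["time"],p,o["tcp_rot"],o["grip_width"])
a7=cv2.imread("pics/w7.png")[85:215,180:340]
uv=proj(c,M,[415.5,362.3,14])[0].astype(int); print(uv)
u,v=uv; a8=im[max(v-65,0):v+65,u-65:u+65]; print("L crop origin",u-65,max(v-65,0),a8.shape)
f=2.7; H=int(130*f)
L=np.hstack([cv2.resize(a7,(432,351),interpolation=cv2.INTER_CUBIC),cv2.resize(a8,None,fx=2.7,fy=2.7,interpolation=cv2.INTER_CUBIC)[:351]])
cv2.imwrite("pics/c8.png",L)
m=cv2.inRange(im,(120,120,120),(255,255,255)); n,l,s,ce=cv2.connectedComponentsWithStats(m)
for i in range(1,n):
    if s[i,4]>150 and abs(ce[i]-uv).max()<70: print(s[i],ce[i].round())
E
```

```text
15.4 [399.64499887 361.24846975 223.4045995 ] [ 3.14087169e+00  3.83907754e-04 -1.34024327e-01] 73.1947702239392
[314 159]
L crop origin 249 94 (130, 130, 3)
[ 287  113   44   89 2857] [311. 160.]
```

```bash
python3 - <<'E'
from h import *
import sys
im=cv2.imread("pics/w8.png"); c=imaging.calibration("wrist"); M=np.load("w8.npy")
for th in(110,140,170):
    m=cv2.inRange(im,(th,)*3,(255,)*3); n,l,s,ce=cv2.connectedComponentsWithStats(m)
    i=[k for k in range(1,n) if s[k,4]>1000 and abs(ce[k]-[311,160]).max()<12]
    if not i: continue
    k=cv2.findContours((l==i[0]).astype(np.uint8),cv2.RETR_EXTERNAL,cv2.CHAIN_APPROX_NONE)[0][0]
    q=cv2.approxPolyDP(k,4,True)[:,0]; print(th,q.tolist())
    print(onz(c,M,q,14)[:,:2].round(1).tolist())
    x=k[:,0]
E
```

```text
140 [[324, 113], [296, 116], [303, 170], [288, 173], [290, 197], [329, 199]]
[[465.1, 344.7], [466.1, 376.0], [404.7, 377.2], [403.5, 395.1], [374.4, 397.3], [365.7, 351.5]]
170 [[324, 114], [297, 116], [304, 172], [289, 175], [291, 196], [323, 198], [322, 187], [309, 186], [307, 161], [312, 162], [313, 185], [318, 185], [317, 162], [327, 154]]
[[464.1, 344.8], [466.0, 374.9], [402.2, 376.4], [401.0, 394.3], [375.5, 396.0], [367.9, 358.5], [381.5, 357.9], [384.8, 373.0], [414.5, 371.1], [412.6, 365.5], [385.3, 368.1], [384.5, 362.3], [411.8, 359.8], [419.5, 347.1]]
```

View pics/c8.png

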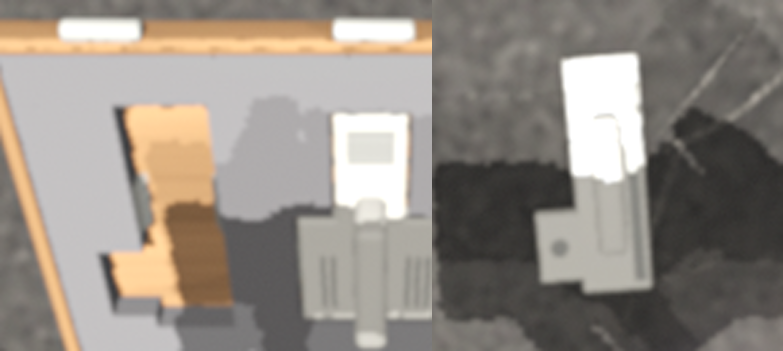

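```bash
cat >> cas.py <<'E'
M=np.load("w8.npy"); q=(np.array([(561,60),(637,53),(652,287),(582,293),(540,284),(534,211)],float)-[432,0])/2.7+[249,94]-.31
L=onz(c,M,q,14)[:,:2]
t,th,r=fit(np.array([(50,15),(50,-15),(-50,-15),(-50,15),(-44,33),(-14,33)],float),L); print("L2",t,th,r.round(1).tolist())
E
python3 cas.py | tail -1
```

```text
L2 [415.35797501 362.94039354] -0.06276200903562563 [[-0.1, 0.7], [0.4, -0.8], [-0.2, -0.8], [-0.7, 0.4], [-1.2, 0.6], [1.7, -0.1]]
```

>>> {"fn": "arm_command", "kwargs": {
  "increments": [0.55,15.4,-3.7,50,-4.1,0.55,15.4,-3.7,100,-4.1,0.55,15.4,-3.7,145,-4.1,0.55,15.4,-3.7,145,-4.1,0.55,15.4,-3.7,180,-4.1,0.55,15.4,-3.7,196,-4.1,0.55,15.4,-3.7,203.5,-4.1,0.55,15.4,-3.7,203.5,-4.1,1,15.4,-3.7,203.5,-4.1,1,15.4,-3.7,203.5,-4.1,1,15.4,-3.7,203.5,-4.1,1,15.4,-3.7,203.5,-4.1,1,15.4,-3.7,203.5,-4.1,1,15.4,-3.7,203.5,-4.1,1,15.4,-3.7,203.5,-4.1]
}}

```text
time: 17.27
tool_pos: [414.9, 364.0, 20.5]
tcp_rot: [3.142, -0.0, -0.061]
contact_force: [-1.3, -1.9, 5.8]
grip_width: 11.8
```

>>> {"fn": "arm_command", "kwargs": {
  "increments": [1,0,0,-30,0,1,0,0,-80,0,1,0,0,-130,4.1,1,25,50,-130,4.1,1,50,100,-130,4.1,1,75,150,-130,4.1,1,100,200,-130,4.1,1,125,250,-130,4.1,1,150,300,-130,4.1,1,167.7,335.3,-130,4.1,1,167.7,335.3,-130,4.1,1,167.7,335.3,-105,4.1,1,167.7,335.3,-80,4.1,1,167.7,335.3,-80,4.1,1,167.7,335.3,-80,4.1]
}}

```text
time: 19.15
tool_pos: [562.2, 19.8, 101.0]
tcp_rot: [-3.141, -0.001, -0.131]
contact_force: [1.2, 1.1, -0.2]
grip_width: 12.0
```

```bash
python3 st.py
```

```text
t 19.15 TCP face uvn [ 4.8   1.86 47.44] F face [ 0.8  1.2 -0.6] yaw -0.1314 w 12.0 M [ 0.07 -0.03 -0.03]
ref [-16.55  -7.74  19.2 ]
```

Now press down to pivot: parallel is expected near z ≈ 69–70 (n ≈ 19).

>>> {"fn": "arm_command", "kwargs": {
  "increments": [1,0,0,5,0,1,0,0,9,0,1,0,0,13,0,1,0,0,17,0,1,0,0,21,0,1,0,0,25,0,1,0,0,27,0,1,0,0,27,0]
}}

```text
time: 20.15
tool_pos: [558.7, 19.8, 73.0]
tcp_rot: [3.141, 0.007, -0.132]
contact_force: [-10.6, 2.1, 7.4]
grip_width: 11.8
```

```bash
python3 st.py
```

```text
t 20.15 TCP face uvn [-10.21   1.34  23.57] F face [-6.7  0.7 11.2] yaw -0.1319 w 11.8 M [0.32 1.61 0.  ]
ref [-16.55  -7.74  19.2 ]
```

>>> {"fn": "arm_command", "kwargs": {
  "increments": [1,0,0,2,0,1,0,0,4,0,1,0,0,4,0]
}}

```text
time: 20.52
tool_pos: [558.7, 19.8, 69.1]
tcp_rot: [3.141, 0.007, -0.132]
contact_force: [-10.7, 1.6, 7.0]
grip_width: 12.1
```

```bash
python3 st.py
```

```text
t 20.52 TCP face uvn [-11.84   1.36  19.93] F face [-6.9  0.2 10.9] yaw -0.1319 w 12.1 M [0.27 1.56 0.02]
ref [-16.55  -7.74  19.2 ]
```

>>> {"fn": "arm_command", "kwargs": {
  "increments": [1,0,0,2,0,1,0,0,2,0]
}}

```text
time: 20.78
tool_pos: [558.8, 19.7, 67.8]
tcp_rot: [3.141, 0.006, -0.132]
contact_force: [-12.5, 2.3, 12.4]
grip_width: 11.7
```

```bash
python3 st.py
```

```text
t 20.77 TCP face uvn [-12.32   1.34  18.79] F face [-6.3  0.6 16.6] yaw -0.1318 w 11.7 M [ 0.25  1.99 -0.01]
ref [-16.55  -7.74  19.2 ]
```

>>> {"fn": "arm_command", "kwargs": {
  "increments": [1,0,0,1.5,0,1,0,0,3,0,1,0,0,3,0]
}}

```text
time: 21.15
tool_pos: [559.0, 19.7, 67.6]
tcp_rot: [3.141, 0.005, -0.132]
contact_force: [-20.1, 1.6, 33.4]
grip_width: 11.7
```

```bash
python3 st.py
```

```text
t 21.15 TCP face uvn [-12.21   1.35  18.48] F face [-4.1 -1.1 38.7] yaw -0.1316 w 11.7 M [0.35 3.34 0.  ]
ref [-16.55  -7.74  19.2 ]
```

>>> {"fn": "arm_command", "kwargs": {
  "increments": [1,0,0,-3,0,1,0,0,-3,0]
}}

```text
time: 21.4
tool_pos: [560.6, 19.5, 68.4]
tcp_rot: [3.142, 0.002, -0.132]
contact_force: [-8.3, 1.3, 13.7]
grip_width: 12.0
```

```bash
python3 st.py; python3 - <<'E'
from h import *
c,M=cam("wrist"); im=np.mean([imaging.capture("wrist").astype(float) for _ in range(3)],0).astype(np.uint8); cv2.imwrite("pics/w9.png",im); np.save("w9.npy",M)
m=cv2.inRange(im,(165,)*3,(255,)*3); n,l,s,ce=cv2.connectedComponentsWithStats(m)
for i in range(1,n):
    if s[i,4]>150: print(s[i],ce[i].round())
E
```

```text
t 21.4 TCP face uvn [-10.38   1.3   18.52] F face [-1.8  0.2 16. ] yaw -0.1321 w 12.0 M [ 0.29  1.63 -0.02]
ref [-16.55  -7.74  19.2 ]
[ 174   58   67   19 1148] [207.  67.]
[ 402   58   66   19 1155] [434.  67.]
[  126    88   389   115 24274] [325. 125.]
[ 283  154   69   49 2915] [317. 176.]
[536 296  22  28 334] [547. 305.]
[485 302  66  29 811] [521. 320.]
```

```bash
python3 - <<'E' | tail -8
from w6 import *
g9=cv2.imread("pics/w9.png").mean(2); g6=cv2.imread("pics/w6.png").mean(2)
print("T",g6[126:150,308:326].mean(1).round().astype(int).tolist())
print("L",g9[148:178,300:335].mean(1).round().astype(int).tolist())
print("Lcols row170",g9[168:174,278:358].mean(0).round().astype(int).tolist())
print("Lcols row157",g9[156:158,278:358].mean(0).round().astype(int).tolist())
M9=np.load("w9.npy")
for n,v in((0,153.5),(14,165)): print(n,onn(np.array([(283,v),(351.5,v)]),n,M9).round(1).tolist())
E
```

```text
[-14.2 -44.1]
 [-13.3 -43.1]]
T [175, 175, 174, 171, 178, 204, 222, 226, 226, 225, 225, 225, 225, 225, 233, 253, 255, 255, 255, 255, 255, 255, 255, 255]
L [159, 154, 151, 148, 146, 161, 188, 204, 208, 207, 207, 207, 207, 207, 205, 207, 225, 251, 255, 255, 254, 252, 250, 251, 251, 250, 250, 250, 250, 250]
Lcols row170 [152, 152, 152, 151, 153, 171, 201, 226, 242, 250, 252, 251, 251, 251, 251, 251, 251, 251, 251, 251, 251, 251, 251, 251, 251, 251, 251, 251, 251, 251, 251, 251, 251, 251, 251, 251, 251, 251, 251, 251, 251, 251, 251, 251, 251, 251, 251, 251, 251, 251, 251, 251, 251, 251, 251, 251, 250, 249, 248, 248, 248, 248, 248, 248, 248, 248, 248, 249, 250, 250, 241, 222, 194, 165, 150, 149, 149, 149, 149, 149]
Lcols row157 [154, 154, 155, 154, 154, 158, 174, 194, 206, 208, 208, 208, 208, 208, 207, 208, 208, 207, 208, 208, 208, 208, 208, 208, 208, 208, 208, 208, 208, 207, 208, 208, 208, 208, 208, 207, 208, 207, 208, 208, 208, 208, 208, 208, 208, 208, 208, 208, 208, 208, 208, 208, 207, 208, 208, 208, 208, 208, 208, 208, 208, 208, 208, 208, 208, 208, 208, 208, 208, 208, 206, 194, 171, 154, 148, 149, 149, 149, 149, 149]
0 [[37.3, 18.1, -0.0], [37.3, -15.1, 0.0]]
14 [[40.3, 16.8, 14.0], [40.3, -13.8, 14.0]]
```

>>> {"fn": "arm_command", "kwargs": {
  "increments": [1,-3,0,-7,0,1,-6.3,0,-13.6,0,1,2.4,-14,-17.7,0,1,2.4,-28.4,-17.7,0,1,2.4,-28.4,-17.7,0,1,4.9,-28.4,-12.2,0,1,7.4,-28.4,-6.8,0,1,7.4,-28.4,-6.8,0,1,7.4,-28.4,-6.8,0]
}}

```text
time: 22.68
tool_pos: [573.0, 46.1, 74.0]
tcp_rot: [3.141, 0.0, -0.133]
contact_force: [0.5, -0.4, -0.4]
grip_width: 12.0
```

```bash
python3 st.py
```

```text
t 22.68 TCP face uvn [-0.12 29.37 19.89] F face [ 0.3 -0.3 -0.6] yaw -0.1325 w 12.0 M [0.03 0.04 0.04]
ref [-16.55  -7.74  19.2 ]
```

>>> {"fn": "arm_command", "kwargs": {
  "increments": [1,0.7,-0.3,3.0,0,1,1.9,-0.3,5.7,0,1,2.8,-0.3,7.5,0,1,2.8,-0.3,7.5,0]
}}

```text
time: 23.18
tool_pos: [575.8, 46.3, 66.4]
tcp_rot: [3.141, 0.0, -0.132]
contact_force: [0.1, -0.5, -1.6]
grip_width: 11.6
```

```bash
python3 st.py
```

```text
t 23.18 TCP face uvn [-0.8  29.91 11.84] F face [-0.5 -0.5 -1.5] yaw -0.1321 w 11.6 M [ 0.04  0.04 -0.08]
ref [-16.55  -7.74  19.2 ]
```

It enters freely, 6.7 mm into the cutout. The rest is about 7.3 mm plus a little press.

>>> {"fn": "arm_command", "kwargs": {
  "increments": [1,0.8,0,1.8,0,1,1.7,0,3.6,0,1,2.5,0,5.4,0,1,3.2,0,6.8,0,1,3.6,0,7.7,0,1,3.6,0,7.7,0]
}}

```text
time: 23.92
tool_pos: [579.2, 45.9, 59.9]
tcp_rot: [3.142, 0.0, -0.132]
contact_force: [-4.2, 0.1, 10.0]
grip_width: 11.8
```

```bash
python3 st.py
```

```text
t 23.93 TCP face uvn [-0.42 29.96  4.54] F face [ 0.4 -0.4 10.9] yaw -0.1321 w 11.8 M [ 0.15  1.13 -0.  ]
ref [-16.55  -7.74  19.2 ]
```

>>> {"fn": "arm_command", "kwargs": {
  "increments": [1,0.4,0,0.9,0,1,0.8,0,1.8,0,1,0.8,0,1.8,0]
}}

```text
time: 24.3
tool_pos: [579.3, 45.9, 59.9]
tcp_rot: [3.141, 0.001, -0.132]
contact_force: [-13.2, 0.5, 24.6]
grip_width: 11.6
```

```bash
python3 st.py
```

```text
t 24.3 TCP face uvn [-0.38 29.96  4.52] F face [-1.5 -1.2 27.9] yaw -0.1318 w 11.6 M [ 0.24  2.33 -0.01]
ref [-16.55  -7.74  19.2 ]
```

>>> {"fn": "arm_command", "kwargs": {
  "increments": [1,-0.8,0,-1.8,0,0.7,-0.8,0,-1.8,0,0.7,-0.8,0,-1.8,0,0.7,-0.8,0,-1.8,0,0.7,-0.8,0,-1.8,0,0.7,-0.8,0,-20,0,0.7,-0.8,0,-60,0,0.7,-0.8,0,-120,0,0.7,-30,20,-160,0,0.7,-60,42,-160,0,0.7,-60,42,-160,0,0.7,-60,42,-160,0]
}}

```text
time: 25.8
tool_pos: [515.8, 12.0, 216.8]
tcp_rot: [-3.142, -0.0, -0.133]
contact_force: [-0.0, -0.1, -0.5]
grip_width: 27.9
```

```bash
python3 st.py; python3 - <<'E' | tail -12
from w6 import *
c_,M10=cam("wrist"); im=np.mean([imaging.capture("wrist").astype(float) for _ in range(3)],0); cv2.imwrite("pics/w10.png",im)
# rectify the face plane (n=0) to 4 px/mm, u up, v left
U=np.array([(70,82),(70,-82),(-70,-82),(-70,82)],float)
src=proj(c,M10,np.c_[U,np.zeros(4)]@Rm.T+t).astype(np.float32)
H=cv2.getPerspectiveTransform(src,np.float32([(0,0),(656,0),(656,560),(0,560)]))
w=cv2.warpPerspective(im.astype(np.uint8),H,(656,560)).astype(int); cv2.imwrite("pics/rect.png",w)
g=w.mean(2); sat=w.max(2)-w.min(2)
# white fraction inside each cassette's plate outline, and wood (saturated) left over
for nm,u0,v0,boxes in(("T",-13.5,-43.8,[(18,58,-11,11),(-30,14,-26,26)]),("L",-.4,29.9,[(-47,47,-13,13),(-42,-16,17,31)])):
    for a,b,e,f in boxes:
        s=(slice(int((70-u0-b)*4),int((70-u0-a)*4)),slice(int((82-v0-f)*4),int((82-v0-e)*4)))
        print(nm,(a,b,e,f),"mean",g[s].mean().round(),"max sat %",np.percentile(sat[s],[50,95,100]).round())
# end edges: profile down the slope through the tail ends, per mm
for nm,v0,u1 in(("T",-43.8,46.5),("L",29.9,49.6)):
    col=slice(int((82-v0-9)*4),int((82-v0+9)*4)); r=[int(g[int((70-u)*4)-1:int((70-u)*4)+1,col].mean()) for u in np.arange(u1+6,u1-5,-.5)]
    print(nm,"from u",u1+6,r)
E
```

```text
t 25.8 TCP face uvn [ 12.97 -11.98 171.41] F face [-0.2 -0.1 -0.5] yaw -0.1325 w 27.9 M [ 0.08  0.01 -0.06]
ref [-16.55  -7.74  19.2 ]
 [-0.9 29.3]
 [ 1.2 30.1]]
[[-13.1 -44.4]
 [-13.8 -43.7]
 [-14.2 -44.1]
 [-13.3 -43.1]]
T (18, 58, -11, 11) mean 249.0 max sat % [ 0. 12. 13.]
T (-30, 14, -26, 26) mean 248.0 max sat % [ 0. 12. 15.]
L (-47, 47, -13, 13) mean 237.0 max sat % [ 2. 12. 15.]
L (-42, -16, 17, 31) mean 250.0 max sat % [ 0. 11. 14.]
T from u 52.5 [187, 187, 187, 187, 186, 186, 186, 190, 201, 220, 242, 251, 254, 255, 255, 255, 255, 255, 255, 255, 255, 254]
L from u 55.6 [187, 187, 187, 187, 186, 186, 184, 185, 191, 211, 231, 249, 255, 255, 255, 255, 255, 255, 255, 255, 254, 254][ WARN:0@5.741] global loadsave.cpp:1063 imwrite_ Unsupported depth image for selected encoder is fallbacked to CV_8U.
```

```bash
python3 -c "
from plant import ticket; print(ticket.close_job())"
```

```text
the job is handed in; nothing more can be done
None
```

I put both white cassettes into their own cutouts, let go of them and handed the job in at about 26 s of the 56 s allowed. No verdict was reported.

**Method:** The tool cannot tilt. I gripped each cassette by its rib and pressed it onto the solid strip between the cutouts, which pivoted it in the grip to the 25° slope. I then measured it with the wrist camera and pressed it into its cutout along the insert's normal.

**Checks that passed:**
- **Depth:** each cassette stopped hard 14.0 mm below where it had rested on the face, which matches the 14 mm cutout. The final press read about 28 N on each, more than the 6–12 N the springs need. Sideways force stayed below 2 N.
- **Release:** the gripper is clear, with wrist force near 0. Nothing was sent towards the bystanders or the purple look-alike, though I did not re-measure the bystanders at the end.
- **Appearance:** the last wrist image shows both outlines filled white, with no wood visible inside them.

**Checks that disagreed or were weak:**
- In that image the upper ends of both plates appear about 1.4 mm further up the slope than nominal. This is within the 1.5 mm clearance and the 4 mm tolerance.
- An attempt to measure the tilt from the scene and side cameras was too inaccurate, so I relied on the contact force instead.
- The L cassette's final state was checked only from numbers, because the picture budget was used up. I had viewed the T cassette after release, and it looked flush.

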